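Lift the test tray out of its carton and load the reader

ROBOT

A 6-joint arm with a two-finger parallel gripper is mounted at the origin on the work surface. World frame = base frame: x ahead of the robot, y to its left, z up, the work surface at z = 0. Lengths are in m, angles in rad, forces in N, time in s.
With the tool pointing down it reaches from about 0.35 to 0.85 m from the base axis. Payload 8.1 kg.
Tool frame: the origin (TCP) lies on the centre line of the jaws, within the pads' length; the fingertips stand 17 mm ahead of it and the grasp point (between the pads) lies 2 mm behind it; z points along the fingers, y is the line along which they close (so a half turn about z gives the same grasp; the last joint's range is limited). The gripper opens to 93 mm and grips with 3 to 60 N. Pads are 15 mm wide; open, the fingers measure 128 mm over their backs; the gripper's body (75 mm by 188 mm) begins 65 mm behind the grasp point.
Start: joints at [-1.318, 0.13, 1.488, -0, 1.523, -0.085], TCP at [0.199, -0.566, 0.236] pointing down, gripper open.
Joint ranges: [-2.96, 2.96], [-0.89, 2.26], [0.02, 2.5], [-1.34, 4.48], [0, 2.73], [-2.66, 2.66]. Speed limits (rad/s): [2.39, 2.39, 2.79, 3.14, 3.14, 3.14].

INTERFACE

Orientations are given as a rotation vector (axis times angle).
In Python, from plant import telemetry, viewer, order gives the robot as it stands.
- The arm moves only by the tool send_rows, never from a script. Its argument "plan" is a list that holds one entry, the list of rows, each a list of 5 numbers: the closure, from -1 (fully open) to 1 (shut), then the shift along the world's x, y, z normalised to -1 to 1, where 1 is 0.2 m, then the turn about the world's z normalised to -1 to 1, where 1 is 60 degrees. A call has 1 to 20 rows; each row is the pose to reach, as a shift and turn from the pose commanded when the call began; what a row does not reach only later rows make up. A row lasts 1/12 s, in which the tool goes at most 41.7 mm and 7.16 degrees, less where a joint would pass 70% of its speed; a pose out of reach is approached as far as the arm can. A call with a number of a shift or a turn outside -1 to 1 is refused whole. A call with a gripper value outside its range is refused whole. The fingers move at their own pace and stop on an object; "force" is the grip in N (left out, the last holds). Time passes only in rows, so rows that repeat a pose let the fingers close. It gives the time, the measured TCP pose, the force, the opening and the grip force at its end, in the units of the state.
- telemetry.read_state(): the state, without advancing time (a new reading comes with each control period).
- viewer.read_camera(name): name is "scene" or "top"; returns (picture, depth): 400x640x3 uint8, blue, green, red; 400x640 float32, m along the optical axis (not along the pixel's ray), 0 where there is no reading.
- viewer.calibration(name): a dict with "camera_matrix" (3x3 intrinsics, pixels), "dist_coeffs" ([k1, k2, p1, p2, k3] as OpenCV has them; the pictures are not rectified), "extrinsics" (4x4, takes a point from camera to world coordinates). Camera axes: x right, y up, looking along -z (the intrinsics and any distortion apply to the point x, -y, -z); pixel columns grow to the right and rows downward; lengths in m; the calibration is good to about 2 mm. A picture is of the moment at which its call begins. calibration takes no time and is no camera call.
- order.close_job(): hands the job in; it is judged then, once.
The state is a dict: "t": time; "q": joint angles; "dq": joint speeds; "joint_torque": joint torques, N m; "tool_pos": TCP position; "orientation": TCP orientation; "force": force on the tool from outside, world axes, zero at the start; "wrist_torque": the same for the moment, N m; "opening": finger opening in m; "gripper_force": force on a finger pad.
Only numpy, scipy, OpenCV 4.12 (cv2) and the standard library are available. Lean on these libraries where they do the work, as an engineer would, in place of code of your own. Each camera call takes 0.05 s, during which the arm holds its last target. There are 200 camera calls.

TASK

Swing the carton's half-raised flap open past upright and leave it open. Then slide the steel lifter under the flat test tray, carry the tray out of the carton on it without touching the tray with the gripper, and set it down gently, flat and square inside the low rim of the reader's stage. Draw the lifter out, lay it flat on the bench and leave the small things standing about where they are.

Things in the scene. Friction and masses are not known exactly. Their poses are not given: they have to be found in the camera images.
- carton: Fixed brown cardboard carton, 110 deep (x) x 120 wide (y) x 50 high; floor 3 thick, walls 4 thick on the left (+y), right (-y) and back (+x); the front (-x) is open from the floor up. Origin: centre of its underside, on the bench; x points from the open front to the back wall.
- flap (a joint): Hinge of the carton's single flap: 0 = lying flat closed on the carton, 1.57 = upright, 2.1 = fully open (stop), leaning outward to the carton's left. Starts half raised, free edge up; a stiff fold that stays where it is left.
- flap_hinge (a point): Middle of the hinge line of the flap: it runs along the carton's x at the top of its left wall, 60 to the left of the carton's centre and 50 above the bench. The flap is a 4 thick cardboard panel, 108 along the hinge and 116 from hinge to free edge. Axes turn with the flap: -y points from the hinge to the free edge.
- flap_edge (a point): Middle of the flap's free edge, on the panel's underside, 116 from the hinge; axes as flap_hinge.
- tray: Loose flat white test tray, 90 deep (x) x 100 wide (y) x 22 high, 140 g, three grey cassettes fixed on it. Two runners along x, 6 wide and 12 high, under its left and right edges carry the 5 thick deck: the gap below it is 12 high, 88 wide, open at front and back. Origin: centre of its underside (bottom of the runners). Starts on the carton's floor, front (-x) to the carton's open front.
- lifter: Loose lifter (spatula), 160 g: flat steel blade 2.5 thick, 64 wide from x = 35 to its front edge at x = 130, with a 44 wide heel from x = -30 to 35. Black upright handle 32 (x) x 16 (y), up to 72 high, centred over the origin; a 12 high steel block braces it in front to x = 29. Origin: underside of the blade below the handle; x points along the blade to its front edge.
- stage: Fixed reader stage: grey slab 126 deep (x) x 132 wide (y), top 12 above the bench. A white rim stands 6 above it on left and right (inner faces 60 from the centre line) and back (inner face 53 behind the centre); the front (-x) is open. The white housing, 170 wide, 45 high, stands behind it, x = 63 to 163. Origin: centre of the slab's underside; x points from the open front to the housing.
- rack: Loose white block, 50 (x) x 130 (y) x 35 high, with a row of five tubes standing up to 96 high; leave alone. Origin: centre of its underside.
- dropper: Small loose white bottle, 30 diameter, 60 high; leave alone. Origin: centre of its underside.
- jar: Loose amber jar, 48 diameter, 55 high; leave alone. Origin: centre of its underside.
Not all that is in view belongs to the job. Leave any orange or pink look-alike of the lifter alone.

How it is judged:
By the outcome, as a careful person would: the job done as asked, in the order asked, and still so for the second after the job is handed in, with the robot touching nothing.
It also fails if it takes over 72 s, if anything falls off the work surface, if the arm or the gripper's body presses on something with over 40 N, if the wrist force passes 120 N, or if a joint passes its speed limit or range.

## Working session

There is one attempt and no reset: what is moved stays moved. The work goes in short steps, Python scripts to look and compute and a tool call to move; the robot and the scene stay as the last step left them, time stands still between calls to the robot, and variables do not carry over. Pictures are saved under pics/ and viewed, at most 10 in all, crops included, and the job is handed in when it is done.

Besides the shell and the picture viewer there is one more tool, called after "Request:" by a JSON object that holds its "api" and its "payload". send_rows: Moves the arm, as the interface text tells. Scaled input: -1 to 1 covers 0.2 m each way for a shift and 60 degrees each way for a turn. Its arguments: {"type":"object","properties":{"plan":{"type":"array"},"force":{"type":"number"}},"required":["plan"]}

```bash
mkdir -p pics
cat > h.py <<'E'
import numpy as np,cv2
from plant import telemetry,viewer,order
def snap(n):
    p,d=viewer.read_camera(n); np.savez(f'{n}.npz',p=p,d=d); return p,d
def load(n):
    z=np.load(f'{n}.npz'); return z['p'],z['d']
def world(n,uv,depth=None,z=None):
    c=viewer.calibration(n);uv=np.asarray(uv,float).reshape(-1,1,2)
    xy=cv2.undistortPoints(uv,np.array(c['camera_matrix']),np.array(c['dist_coeffs']))[:,0]
    T=np.array(c['extrinsics']);r=np.c_[xy[:,0],-xy[:,1],-np.ones(len(xy))]@T[:3,:3].T
    s=(np.asarray(z)-T[2,3])/r[:,2] if z is not None else np.asarray(depth)
    return T[:3,3]+r*np.reshape(s*np.ones(len(xy)),(-1,1))
def proj(n,P):
    c=viewer.calibration(n);T=np.linalg.inv(np.array(c['extrinsics']))
    q=np.atleast_2d(P)@T[:3,:3].T+T[:3,3];q=q*[1,-1,-1]
    return cv2.projectPoints(q,np.zeros(3),np.zeros(3),np.array(c['camera_matrix']),np.array(c['dist_coeffs']))[0][:,0]
E
python3 - <<'E'
from h import *
for n in ('top','scene'):
    p,d=snap(n); cv2.imwrite(f'pics/{n}0.png',p if n=='scene' else cv2.resize(p,(800,500)))
    print(n,np.array(viewer.calibration(n)['extrinsics']).round(3).tolist())
print(telemetry.read_state())
E
```

```text
top [[0.024, 0.991, -0.134, 0.437], [-1.0, 0.025, 0.005, 0.031], [0.009, 0.134, 0.991, 0.908], [0.0, 0.0, 0.0, 1.0]]
scene [[-0.75, -0.397, 0.529, 1.021], [0.661, -0.478, 0.579, 0.502], [0.023, 0.784, 0.62, 0.592], [0.0, 0.0, 0.0, 1.0]]
{'t': 0.1, 'q': array([-1.31837595e+00,  1.31113514e-01,  1.48916055e+00, -2.31044164e-05,
        1.52297476e+00, -8.53714100e-02]), 'dq': array([-0.00103427, -0.00071109, -0.00091356,  0.00051774,  0.0002834 ,
       -0.00132193]), 'joint_torque': array([ 9.71280097e-04, -5.61340928e+01, -4.93096483e+01,  7.69549864e-02,
        2.91823118e-02, -2.83700359e-05]), 'tool_pos': array([ 0.19875281, -0.56562055,  0.23468106]), 'orientation': array([-3.09526549e+00, -5.27807690e-01,  2.53026744e-04]), 'force': array([-0.34548906,  0.23671963, -0.76465229]), 'wrist_torque': array([-0.00932825,  0.07443482, -0.00642852]), 'gripper_force': 0.0, 'opening': 0.09326671857356592}
```

View pics/top0.png

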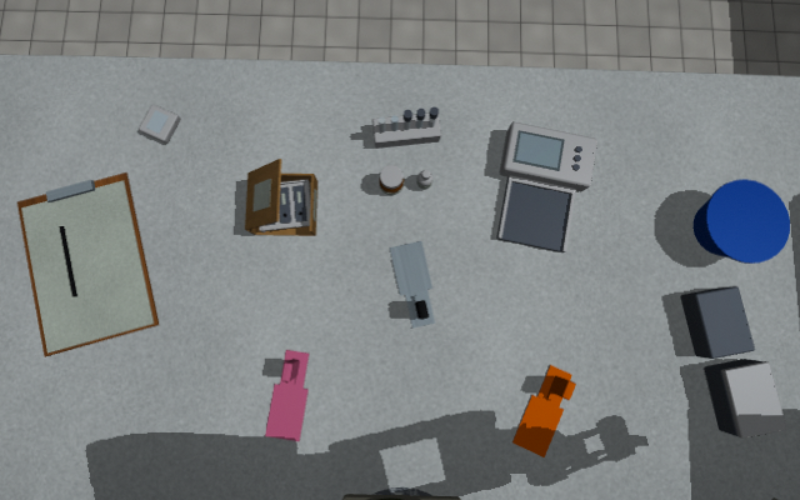

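View pics/scene0.png

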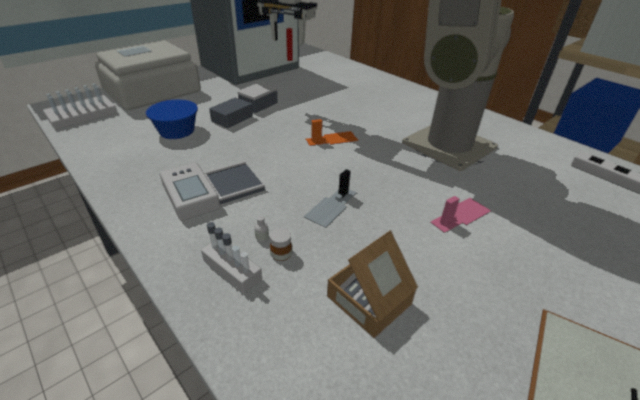

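Candidates for the lifter (800x500 picture): steel-grey blade with black handle (412,285), pink (288,395), orange (545,410). The grey one fits: it has the steel blade and the black handle. I'll confirm it in a crop.

Run:
```python
from h import *
p,d=load('top')
def crop(u0,v0,w,h,s,step=10):
    c=cv2.resize(p[v0:v0+h,u0:u0+w],None,fx=s,fy=s,interpolation=cv2.INTER_CUBIC)
    c=cv2.convertScaleAbs(c,alpha=1.5)
    for u in range(-(-u0//step)*step,u0+w,step):
        x=(u-u0)*s+s//2; cv2.line(c,(x,0),(x,6),(0,0,255),1); cv2.putText(c,str(u),(x,16),0,.35,(0,0,255))
    for v in range(-(-v0//step)*step,v0+h,step):
        y=(v-v0)*s+s//2; cv2.line(c,(0,y),(6,y),(0,0,255),1); cv2.putText(c,str(v),(8,y),0,.35,(0,0,255))
    return c
cv2.imwrite('pics/c1.png',crop(185,122,95,74,8))
a=crop(300,186,56,83,7);b=crop(392,95,80,116,5)
m=np.zeros((600,800,3),np.uint8);m[:a.shape[0],:a.shape[1]]=a;m[:b.shape[0],395:395+b.shape[1]]=b
cv2.imwrite('pics/c2.png',m)
```

```text
(no output)
```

View pics/c1.png

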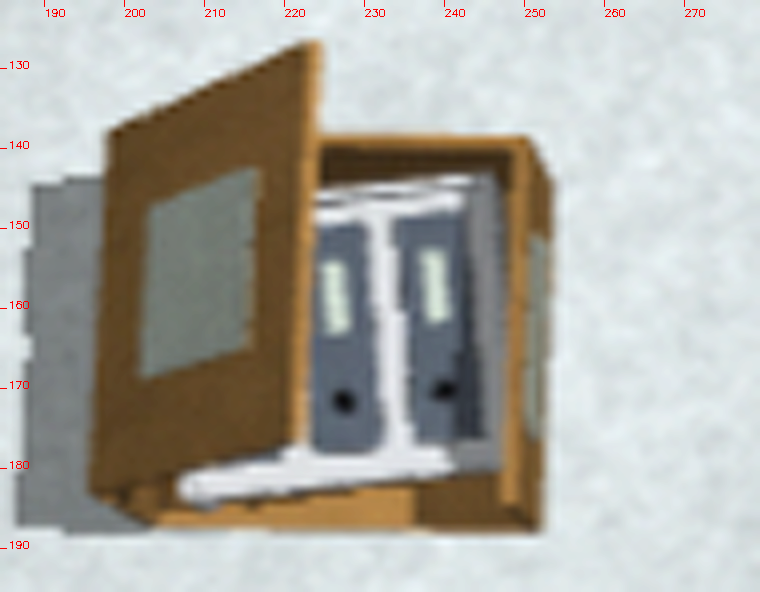

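View pics/c2.png

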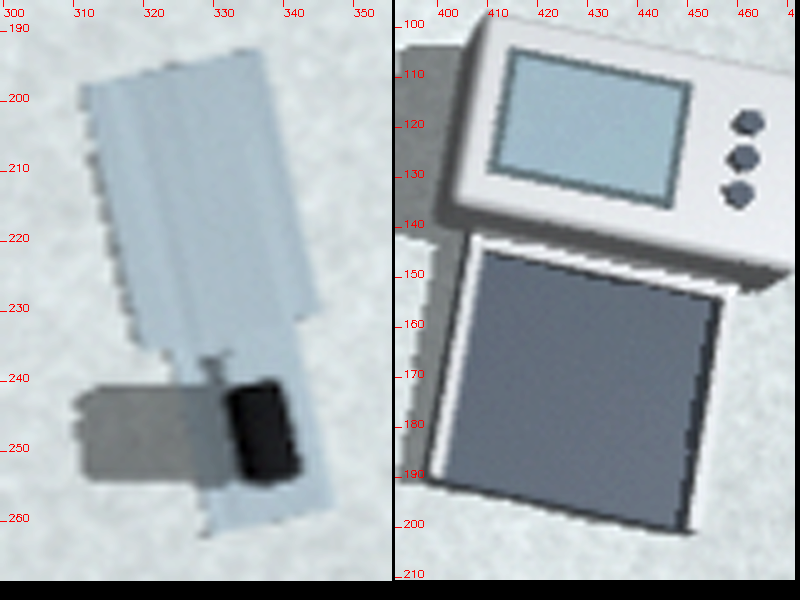

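The crops confirm the steel lifter: plain steel blade with front corners (310.6,197.6) and (336.9,192.2), black handle around (336,247). The carton's right wall is around u≈250 and the tray sits slightly skewed inside it. The stage slab spans (398..455, 145..201). Next I fit the poses.

```bash
cat >> h.py <<'E'
from scipy.optimize import least_squares
def fit(n,obj,uv,x0,z0=0):
    obj=np.array(obj,float);uv=np.array(uv)
    def P(p):
        c,s=np.cos(p[2]),np.sin(p[2]);return np.c_[p[0]+c*obj[:,0]-s*obj[:,1],p[1]+s*obj[:,0]+c*obj[:,1],obj[:,2]+z0]
    r=least_squares(lambda p:(proj(n,P(p))-uv).ravel(),x0,loss='soft_l1')
    return r.x,(proj(n,P(r.x))-uv).round(1).tolist()
E
python3 - <<'E'
from h import *
p,d=load('top')
def show(nm,r): print(nm,(r[0][:2]*1000).round(1),np.degrees(r[0][2]).round(2),r[1])
show('lifter',fit('top',[(.13,.032,.0025),(.13,-.032,.0025),(.035,-.032,.0025),(.035,.032,.0025),(-.03,-.022,.0025),(-.03,.022,.0025)],
 [(310.6,197.6),(336.9,192.2),(344.9,230.1),(319.5,235.5),(347.4,257.6),(328.8,262.2)],(.4,0,.2)))
show('carton',fit('top',[(.055,-.06,.05),(-.055,-.06,.05),(-.055,-.06,0),(-.055,.056,.003)],[(250.8,139),(249.5,185),(252.4,187.8),(203.9,187.6)],(.5,.2,0)))
show('tray',fit('top',[(-.045,-.05,.017),(.045,-.05,.017),(-.045,.05,.017)],[(247,180),(246.6,143.4),(207.4,181.2)],(.5,.2,0),.003))
show('stage',fit('top',[(-.063,-.06,.012),(.053,-.06,.012),(-.063,.06,.018),(.053,.06,.018)],[(447.9,200.5),(453.5,153.9),(401.1,190.5),(409.1,144.5)],(.5,-.2,-.2)))
# depth cloud
vv,uu=np.mgrid[0:400,0:640]
W=world('top',np.c_[uu.ravel(),vv.ravel()],depth=d.ravel()).reshape(400,640,3)
np.save('W.npy',W)
for uv in [(200,180),(205,155),(218,160),(222,135),(222,150),(222,170),(198,141),(225,160),(430,180),(330,210),(337,247),(235,160)]: print(uv,(W[uv[1],uv[0]]*1000).round(1))
# flap plane
pts=W[140:182,202:219].reshape(-1,3);pts=pts[pts[:,2]>.04];c=pts.mean(0);nrm=np.linalg.svd(pts-c)[2][2];print('flap',c,nrm,len(pts))
for nm,uv in dict(dropper=(340,143),jar=(313,145),rack=(325,108)).items(): print(nm,(W[uv[1],uv[0]]*1000).round(0))
E
```

```text
lifter [445.1 -23.4] 13.56 [[0.2, -0.2], [-0.3, -0.3], [0.3, 0.1], [-0.3, 0.4], [-0.2, 0.3], [0.3, -0.3]]
carton [637.2 241.6] 0.64 [[-0.1, -0.4], [-0.5, -0.1], [0.0, 0.6], [0.6, -0.0]]
tray [641.8 243. ] 3.83 [[0.6, -0.2], [0.3, -0.1], [-1.7, 0.3]]
stage [ 636.  -245.1] -9.56 [[0.8, -0.2], [1.8, 0.3], [-0.9, 0.0], [-1.3, -0.1]]
(200, 180) [588.3 289.1  67.8]
(205, 155) [643.2 277.6  80.9]
(218, 160) [621.6 235.7 126.7]
(222, 135) [673.7 228.1 135.8]
(222, 150) [641.  226.  136.5]
(222, 170) [597.9 223.2 137.8]
(198, 141) [683.4 304.6  52.5]
(225, 160) [645.7 245.3  26.5]
(430, 180) [ 612.9 -250.3    9.6]
(330, 210) [534.5  -8.9   1.9]
(337, 247) [445.5 -22.9  69.9]
(235, 160) [648.1 223.   19.1]
flap [0.6271747  0.25973253 0.10379042] [ 0.02966306 -0.95229234 -0.30374234] 693
dropper [688. -27.  51.]
jar [681.  36.  52.]
rack [778.   9.  35.]
```

Poses found: lifter (0.445, -0.023, 13.6°), carton (0.637, 0.242, 0.6°), tray (0.642, 0.243, about 4°), stage about (0.636, -0.245, -9.6°), flap at about 49°. First I'll go to the flap with the fingers closed.

Request:
{"api": "send_rows", "payload": {"plan": [[[1,0.59,1,0.08,-0.32],[1,0.59,1,0.08,-0.32],[1,0.59,1,0.08,-0.32],[1,0.59,1,0.08,-0.32],[1,0.59,1,0.08,-0.32],[1,0.59,1,0.08,-0.32]]], "force": 20}}

```text
t: 0.6
tool_pos: [0.3182, -0.3628, 0.2516]
orientation: [-3.14, -0.006, -0.001]
force: [1.0, 0.7, 0.3]
opening: 0.0579
gripper_force: 0.0
```

Request:
{"api": "send_rows", "payload": {"plan": [[[1,0.8,1,0,0],[1,0.8,1,0,0],[1,0.8,1,0,0],[1,0.8,1,0,0],[1,0.8,1,0,0],[1,0.8,1,0,0],[1,0.8,1,0,0]]]}}

```text
t: 1.18
tool_pos: [0.4794, -0.1609, 0.2512]
orientation: [-3.139, -0.012, -0.001]
force: [1.3, -1.4, -0.5]
opening: 0.0107
gripper_force: 0.0
```

Request:
{"api": "send_rows", "payload": {"plan": [[[1,0.8,1,0,0],[1,0.8,1,0,0],[1,0.8,1,0,0],[1,0.8,1,0,0],[1,0.8,1,0,0],[1,0.8,1,0,0],[1,0.8,1,0,0]]]}}

```text
t: 1.77
tool_pos: [0.6387, 0.039, 0.2496]
orientation: [-3.14, -0.01, 0.002]
force: [0.5, -0.8, 0.3]
opening: 0.0005
gripper_force: 0.0
```

Request:
{"api": "send_rows", "payload": {"plan": [[[1,0,0.7,0,0],[1,0,0.7,0,0],[1,0,0.7,0,0],[1,0,0.7,0,0],[1,0,0.7,-0.3,0],[1,0,0.7,-0.66,0],[1,0,0.7,-0.66,0],[1,0,0.7,-0.66,0]]]}}

```text
t: 2.43
tool_pos: [0.6313, 0.1722, 0.11]
orientation: [3.139, 0.004, -0.021]
force: [-2.2, -1.0, -1.8]
opening: 0.0003
gripper_force: 0.0
```

Request:
{"api": "send_rows", "payload": {"plan": [[[1,0,0.08,0,0],[1,0,0.16,0,0],[1,0,0.22,0,0],[1,0,0.28,0,0],[1,0,0.34,0,0],[1,0,0.4,0,0],[1,0,0.45,0,0],[1,0,0.5,0,0],[1,0,0.5,0,0]]]}}

```text
t: 3.18
tool_pos: [0.6365, 0.2763, 0.1196]
orientation: [-3.141, -0.007, -0.0]
force: [-0.9, 0.4, -0.4]
opening: 0.0004
gripper_force: 0.0
```

Request:
{"api": "send_rows", "payload": {"plan": [[[1,0,0.04,0,0],[1,0,0.08,0,0],[1,0,0.12,0,0],[1,0,0.16,0,0],[1,0,0.16,0,0],[1,0,0.16,0,0]]]}}

```text
t: 3.68
tool_pos: [0.6368, 0.3065, 0.1196]
orientation: [-3.142, -0.006, 0.0]
force: [0.6, -0.4, -0.1]
opening: 0.0005
gripper_force: 0.0
```

Run:
```python
from h import *
p,d=snap('scene'); cv2.imwrite('pics/s1.png',cv2.resize(p[150:350,250:500],(750,600)))
```

```text
(no output)
```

View pics/s1.png

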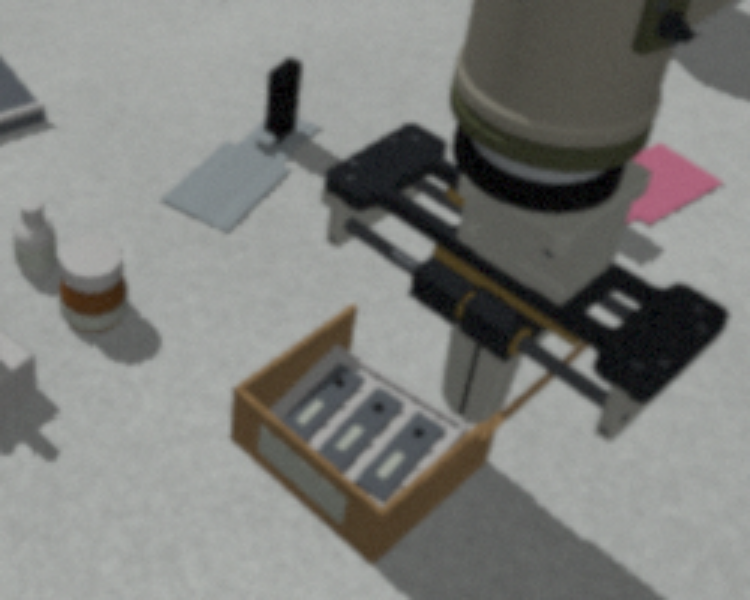

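The flap is seen edge-on from (490,425) to (600,340), leaning outward; the tray is now fully visible. I'll push a few mm more.

Request:
{"api": "send_rows", "payload": {"plan": [[[1,0,0.015,0,0],[1,0,0.025,0,0],[1,0,0.035,0,0],[1,0,0.035,0,0]]]}}

```text
t: 4.07
tool_pos: [0.6369, 0.3132, 0.1197]
orientation: [-3.141, -0.004, -0.0]
force: [-0.0, -0.5, 0.3]
opening: 0.0005
gripper_force: 0.0
```

Request:
{"api": "send_rows", "payload": {"plan": [[[1,0,-0.3,0,0],[1,0,-0.5,0,0],[-0.4,0,-0.7,0.2,0],[-0.4,-0.2,-0.85,0.4,0.1],[-0.4,-0.4,-0.95,0.4,0.23],[-0.4,-0.6,-1,0.4,0.23],[-0.4,-0.9,-1,0.4,0.23],[-0.4,-0.9,-1,0.4,0.23],[-0.4,-0.9,-1,0.4,0.23]]]}}

```text
t: 4.82
tool_pos: [0.452, 0.112, 0.1989]
orientation: [-3.118, -0.381, 0.004]
force: [0.7, -0.3, -0.4]
opening: 0.0425
gripper_force: 0.0
```

Run:
```python
from h import *
p,d=snap('top'); s=telemetry.read_state(); print(s['t'],s['tool_pos'],s['orientation'])
def crop(u0,v0,w,h,s,step=10):
    c=cv2.resize(p[v0:v0+h,u0:u0+w],None,fx=s,fy=s,interpolation=cv2.INTER_CUBIC)
    c=cv2.convertScaleAbs(c,alpha=1.3)
    for u in range(-(-u0//step)*step,u0+w,step):
        x=(u-u0)*s+s//2; cv2.line(c,(x,0),(x,6),(0,0,255),1); cv2.putText(c,str(u),(x,16),0,.35,(0,0,255))
    for v in range(-(-v0//step)*step,v0+h,step):
        y=(v-v0)*s+s//2; cv2.line(c,(0,y),(6,y),(0,0,255),1); cv2.putText(c,str(v),(8,y),0,.35,(0,0,255))
    return c
a=crop(185,125,75,72,6);b=crop(392,130,69,80,5)
m=np.zeros((440,800,3),np.uint8);m[:a.shape[0],:a.shape[1]]=a;m[:b.shape[0],455:455+b.shape[1]]=b
cv2.imwrite('pics/c3.png',m)
```

```text
4.8667 [0.4528594  0.11221955 0.19959453] [-3.11829012e+00 -3.81171037e-01  1.76383139e-03]
```

View pics/c3.png

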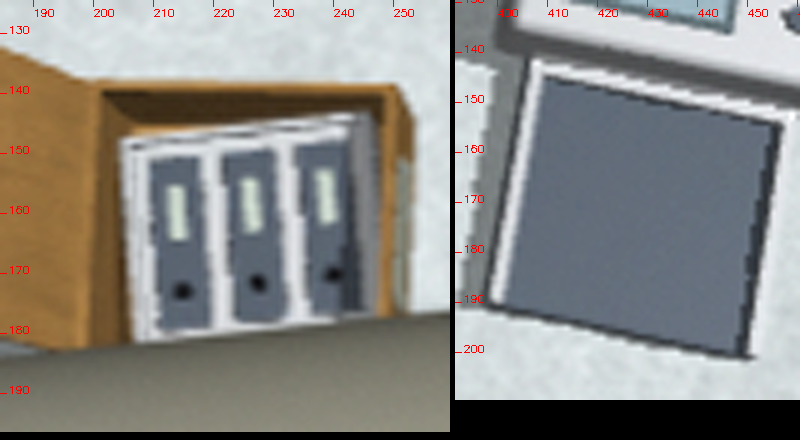

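Flap is open, lying left of the carton's left wall (u<198). Tray back corners are at (204.8,147.8) and (246.2,143.2), so it is skewed several degrees. Stage inner rim corners are at (408,144.5), (457,154.5), (401,190), (450.5,201).

Run:
```python
from h import *
def show(nm,r): print(nm,(r[0][:2]*1000).round(1),np.degrees(r[0][2]).round(2),r[1])
show('tray',fit('top',[(-.045,-.05,.017),(.045,-.05,.017),(-.045,.05,.017),(.045,.05,.017)],[(247,180),(246.2,143.2),(207.4,181.2),(204.8,147.8)],(.5,.2,0),.003))
show('stage',fit('top',[(-.063,-.06,.015),(.053,-.06,.018),(-.063,.06,.018),(.053,.06,.018)],[(450.5,200.9),(456.9,154.5),(401.1,190.1),(408.1,144.5)],(.5,-.2,-.2)))
p,d=load('top');W=np.load('W.npy')
for q in [(335,245),(337,249),(339,251),(334,242)]: print((W[q[1],q[0]]*1000).round(1))
```

```text
tray [640.  243.2] 5.83 [[1.1, -0.2], [-0.0, 0.1], [-1.1, 1.7], [0.1, -1.4]]
stage [ 635.2 -247.1] -9.76 [[-0.7, -0.3], [0.2, -0.4], [-0.1, 0.7], [0.6, 0.1]]
[449.8 -18.3  72.3]
[441.1 -22.9  71.3]
[436.9 -27.5  69.8]
[456.3 -16.   72.8]
```

Request:
{"api": "send_rows", "payload": {"plan": [[[-0.3,-0.058,-0.684,-0.2,-0.006],[-0.3,-0.058,-0.684,-0.2,-0.006],[-0.3,-0.058,-0.684,-0.2,-0.006],[-0.3,-0.058,-0.684,-0.2,-0.006],[-0.3,-0.058,-0.684,-0.2,-0.006],[-0.3,-0.058,-0.684,-0.4,-0.006],[-0.3,-0.058,-0.684,-0.6,-0.006],[-0.3,-0.058,-0.684,-0.76,-0.006],[-0.3,-0.058,-0.684,-0.76,-0.006],[-0.3,-0.058,-0.684,-0.76,-0.006]]]}}

```text
t: 5.7
tool_pos: [0.4441, -0.023, 0.0468]
orientation: [-3.118, -0.372, 0.006]
force: [0.0, 0.1, 0.6]
opening: 0.0604
gripper_force: 0.0
```

Request:
{"api": "send_rows", "payload": {"plan": [[[0.2,0,0,0,0],[0.5,0,0,0,0],[1,0,0,0,0],[1,0,0,0,0],[1,0,0,0,0],[1,0,0,0,0],[1,0,0,0,0],[1,0,0,0,0]]], "force": 40}}

```text
t: 6.37
tool_pos: [0.4455, -0.024, 0.0479]
orientation: [3.119, 0.372, 0.001]
force: [0.2, -0.1, 2.4]
opening: 0.0158
gripper_force: 39.9
```

Request:
{"api": "send_rows", "payload": {"plan": [[[1,0,0,0.1,0],[1,0,0,0.2,0],[1,0,0.08,0.2,0],[1,-0.01,0.2,0.2,-0.02],[1,-0.02,0.33,0.2,-0.05],[1,-0.03,0.46,0.2,-0.08],[1,-0.045,0.59,0.2,-0.118],[1,-0.045,0.72,0.2,-0.118],[1,-0.045,0.85,0.2,-0.118],[1,-0.045,0.95,0.2,-0.118],[1,-0.045,1,0.2,-0.118]]]}}

```text
t: 7.28
tool_pos: [0.4356, 0.1781, 0.0873]
orientation: [-3.136, -0.181, 0.001]
force: [0.0, -0.2, -1.3]
opening: 0.0158
gripper_force: 39.9
```

Request:
{"api": "send_rows", "payload": {"plan": [[[1,0,0.08,0,0],[1,0,0.16,-0.05,0],[1,0,0.216,-0.1,0],[1,0,0.216,-0.14,0],[1,0,0.216,-0.165,0],[1,0,0.216,-0.165,0],[1,0,0.216,-0.165,0]]]}}

```text
t: 7.87
tool_pos: [0.436, 0.2183, 0.0542]
orientation: [3.136, 0.177, -0.002]
force: [-0.0, -0.3, -1.4]
opening: 0.016
gripper_force: 39.9
```

Run:
```python
from h import *
for n in ('scene','top'):
  p,d=snap(n)
  if n=='scene': a=cv2.resize(p[200:350,270:470],(800,600))
s=telemetry.read_state(); print(s['t'],s['tool_pos'],s['orientation'],s['force'])
# predicted blade and tray outlines
def draw(img,n,pts,col,f):
    q=proj(n,pts); q=((q-[270,200]+.5)*4) if n=='scene' else q
    cv2.polylines(img,[q.astype(int)],True,col,1)
def rect(x,y,yaw,x0,x1,h,z):
    c,s_=np.cos(yaw),np.sin(yaw);return np.array([[x+c*u-s_*v,y+s_*u+c*v,z] for u,v in((x0,-h),(x1,-h),(x1,h),(x0,h))])
y=np.radians(6.5)
draw(a,'scene',rect(.640,.243,y,-.045,.045,.05,.020),(0,255,0),0)
draw(a,'scene',rect(s['tool_pos'][0],s['tool_pos'][1],y,.035,.13,.032,.0085),(0,0,255),0)
cv2.imwrite('pics/s2.png',a)
```

```text
7.9667 [0.43670276 0.21872458 0.05508789] [-3.13655937e+00 -1.77072550e-01 -8.48616921e-04] [ 0.64643305 -0.33302559 -1.20498703]
```

View pics/s2.png

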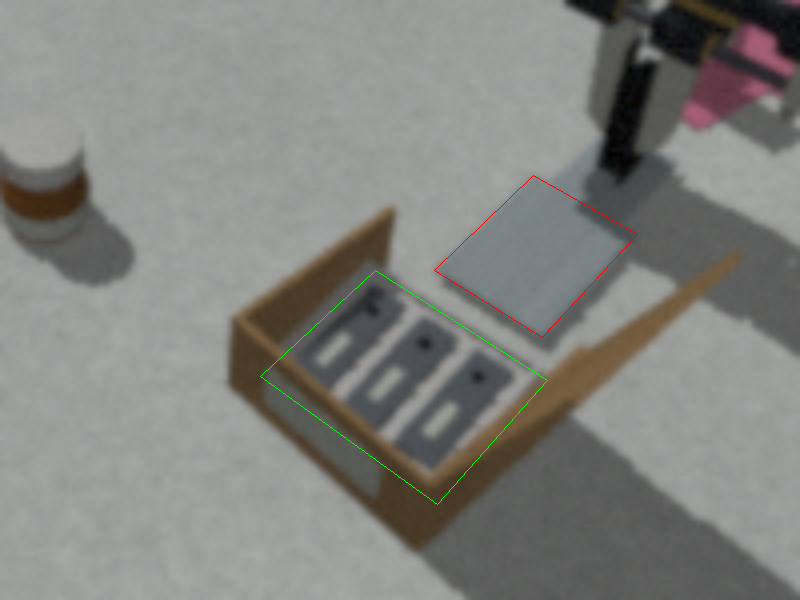

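The overlay matches: the blade (red) sits on the real blade with its front edge at (435,270)–(542,337), and the tray outline (green) is on the tray, roughly centred and parallel. Sliding in.

Request:
{"api": "send_rows", "payload": {"plan": [[[1,0.05,0.004,0,0],[1,0.1,0.009,0,0],[1,0.15,0.014,0,0],[1,0.2,0.019,0,0],[1,0.25,0.025,0,0],[1,0.3,0.03,0,0]]]}}

```text
t: 8.47
tool_pos: [0.4974, 0.225, 0.0554]
orientation: [-3.136, -0.178, -0.002]
force: [0.6, 0.3, -2.2]
opening: 0.0159
gripper_force: 39.9
```

Request:
{"api": "send_rows", "payload": {"plan": [[[1,0.05,0.006,0,0],[1,0.1,0.011,0,0],[1,0.15,0.017,0,0],[1,0.2,0.023,0,0],[1,0.25,0.029,0,0],[1,0.28,0.032,0,0],[1,0.28,0.032,0,0],[1,0.28,0.032,0,0]]]}}

```text
t: 9.13
tool_pos: [0.5524, 0.2314, 0.0549]
orientation: [-3.137, -0.178, -0.0]
force: [-0.1, -0.1, -2.6]
opening: 0.0155
gripper_force: 39.9
```

```bash
cat > v.py <<'E'
from h import *
import sys
n,u0,v0,w,h,f,out=sys.argv[1:];u0,v0,w,h,f=map(int,(u0,v0,w,h,f))
p,d=snap(n); cv2.imwrite('pics/'+out,cv2.resize(p[v0:v0+h,u0:u0+w],None,fx=f,fy=f,interpolation=cv2.INTER_CUBIC))
s=telemetry.read_state(); print(s['t'],s['tool_pos'],s['orientation'],s['force'],s['wrist_torque'])
E
python3 v.py scene 270 200 200 150 4 s3.png
```

```text
9.1833 [0.55198074 0.23148097 0.05468584] [ 3.13649522e+00  1.78061245e-01 -5.43210948e-04] [ 0.45952931 -0.73688964 -1.59365684] [-0.03897354  0.06440615  0.02938214]
```

View pics/s3.png

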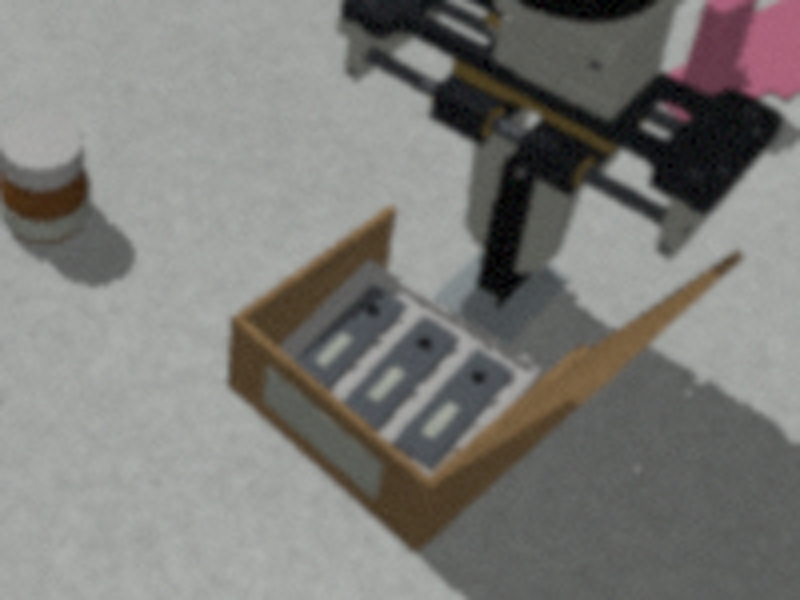

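The tray hasn't moved and the blade is beneath it, with the handle at (505,250). Lifting straight up slowly.

Request:
{"api": "send_rows", "payload": {"plan": [[[1,0,0,0.01,0],[1,0,0,0.02,0],[1,0,0,0.03,0],[1,0,0,0.04,0],[1,0,0,0.05,0],[1,0,0,0.06,0],[1,0,0,0.07,0],[1,0,0,0.08,0],[1,0,0,0.1,0],[1,0,0,0.1,0]]], "force": 55}}

```text
t: 10.02
tool_pos: [0.5528, 0.2319, 0.0756]
orientation: [-3.136, -0.179, -0.002]
force: [-0.4, 0.5, -3.4]
opening: 0.0159
gripper_force: 54.9
```

Request:
{"api": "send_rows", "payload": {"plan": [[[1,0,0,0.02,0],[1,0,0,0.05,0],[1,0,0,0.08,0],[1,0,0,0.12,0],[1,0,0,0.16,0],[1,0,0,0.2,0],[1,0,0,0.24,0],[1,0,0,0.27,0],[1,0,0,0.29,0],[1,0,0,0.3,0],[1,0,0,0.3,0]]]}}

```text
t: 10.93
tool_pos: [0.5525, 0.2318, 0.1352]
orientation: [-3.136, -0.178, -0.001]
force: [0.1, 0.2, -2.7]
opening: 0.0158
gripper_force: 54.9
```

```bash
python3 v.py scene 270 180 200 150 4 s4.png
```

```text
10.9833 [0.55226804 0.23172627 0.13466793] [-3.13646244e+00 -1.78487800e-01 -1.26209911e-04] [-0.19380318  0.08304386 -2.54641985] [0.03688713 0.1613701  0.00830142]
```

View pics/s4.png

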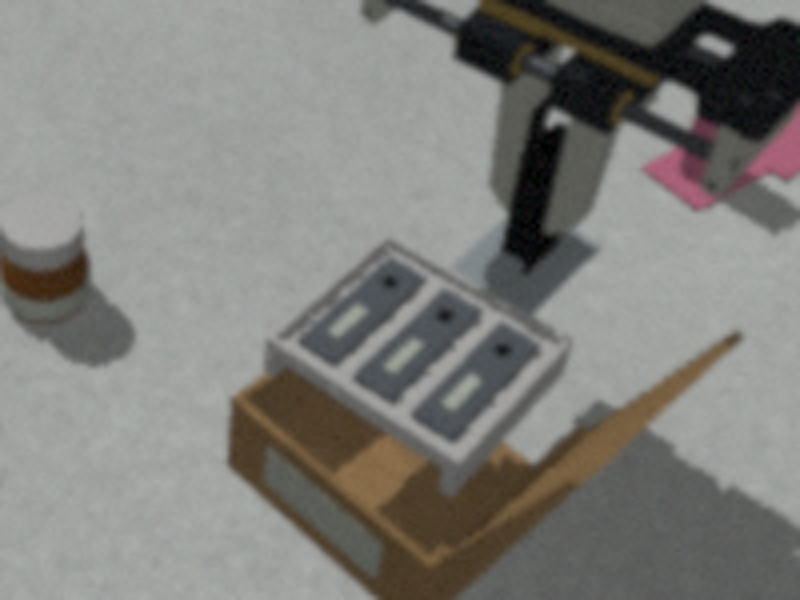

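The tray rests level on the blade, lip corners at (390,240), (570,342), (270,345), (457,470), clear of the walls. I'll refine its pose on the lifter.

Run:
```python
from h import *
px=np.array([(390,241),(568,343),(269,345),(457,466)])/4+[269.6,179.6]
for zt in (.017,.022):
    r=fit('scene',[(-.045,-.05,zt),(-.045,.05,zt),(.045,-.05,zt),(.045,.05,zt)],px,(.64,.24,.1),.077)
    print(zt,r[0],np.degrees(r[0][2]),r[1])
```

```text
0.017 [0.63788634 0.23907401 0.12537552] 7.183488197153912 [[-0.9, -1.0], [1.0, 0.5], [-0.5, -0.6], [0.4, 0.6]]
0.022 [0.64152866 0.24160973 0.12408996] 7.109830928168878 [[-0.9, -1.3], [1.4, 0.4], [-0.9, -0.8], [0.5, 0.8]]
```

Request:
{"api": "send_rows", "payload": {"plan": [[[1,-0.03,0,0,0],[1,-0.09,0,0.02,0],[1,-0.17,0,0.04,0],[1,-0.25,0,0.06,0],[1,-0.33,0,0.08,0],[1,-0.41,0,0.1,0],[1,-0.48,0,0.1,0],[1,-0.54,0,0.1,0],[1,-0.58,0,0.1,0],[1,-0.6,0,0.1,0],[1,-0.6,0,0.1,0]]]}}

```text
t: 11.9
tool_pos: [0.4314, 0.2317, 0.1543]
orientation: [3.136, 0.179, -0.001]
force: [0.5, 0.4, -2.7]
opening: 0.016
gripper_force: 54.9
```

Request:
{"api": "send_rows", "payload": {"plan": [[[1,0,-0.02,0,0],[1,0,-0.05,0,0],[1,0,-0.1,0,-0.005],[1,0,-0.16,0,-0.015],[1,0,-0.23,0,-0.03],[1,0,-0.3,0,-0.045],[1,0,-0.37,0,-0.06],[1,0,-0.44,0,-0.075],[1,0,-0.51,0,-0.09],[1,0,-0.58,0,-0.105],[1,0,-0.65,0,-0.12],[1,0,-0.72,0,-0.135],[1,0,-0.79,0,-0.15],[1,0,-0.86,0,-0.165],[1,0,-0.93,0,-0.18],[1,0,-1,0,-0.195]]]}}

```text
t: 13.23
tool_pos: [0.432, 0.0298, 0.1546]
orientation: [3.138, -0.146, -0.0]
force: [0.4, -0.1, -2.3]
opening: 0.0155
gripper_force: 54.9
```

Request:
{"api": "send_rows", "payload": {"plan": [[[1,0,-0.07,0,-0.015],[1,0.01,-0.14,0,-0.03],[1,0.02,-0.21,0,-0.045],[1,0.04,-0.28,0,-0.06],[1,0.07,-0.35,0,-0.072],[1,0.1,-0.42,0,-0.08],[1,0.13,-0.49,0,-0.087],[1,0.16,-0.56,0,-0.087],[1,0.19,-0.63,0,-0.087],[1,0.22,-0.7,0,-0.087],[1,0.25,-0.77,0,-0.087],[1,0.28,-0.83,0,-0.087],[1,0.31,-0.88,0,-0.087],[1,0.33,-0.92,0,-0.087],[1,0.35,-0.95,0,-0.087],[1,0.36,-0.97,0,-0.087],[1,0.36,-0.97,0,-0.087]]]}}

```text
t: 14.65
tool_pos: [0.5046, -0.1628, 0.1546]
orientation: [3.129, -0.285, 0.0]
force: [0.2, 0.5, -2.6]
opening: 0.0156
gripper_force: 54.9
```

Request:
{"api": "send_rows", "payload": {"plan": [[[1,0.02,-0.03,0,0],[1,0.05,-0.08,0,0],[1,0.08,-0.14,0,0],[1,0.12,-0.2,0,0],[1,0.15,-0.26,0,0],[1,0.18,-0.31,0,0],[1,0.196,-0.343,0,0],[1,0.196,-0.343,-0.04,0],[1,0.196,-0.343,-0.09,0],[1,0.196,-0.343,-0.14,0],[1,0.196,-0.343,-0.19,0],[1,0.196,-0.343,-0.24,0],[1,0.196,-0.343,-0.28,0],[1,0.196,-0.343,-0.31,0],[1,0.196,-0.343,-0.33,0],[1,0.196,-0.343,-0.34,0],[1,0.196,-0.343,-0.34,0],[1,0.196,-0.343,-0.34,0]]]}}

```text
t: 16.15
tool_pos: [0.5438, -0.2311, 0.087]
orientation: [3.128, -0.285, 0.001]
force: [0.1, -0.3, -2.8]
opening: 0.0154
gripper_force: 54.9
```

Run:
```python
from h import *
a,d=snap('top');b,d=snap('scene')
A=cv2.resize(a[110:230,380:480],None,fx=4,fy=4,interpolation=cv2.INTER_CUBIC)
B=cv2.resize(b[140:260,170:270],None,fx=4,fy=4,interpolation=cv2.INTER_CUBIC)
cv2.imwrite('pics/m5.png',np.hstack([A,B]))
print(telemetry.read_state()['tool_pos'])
```

```text
[ 0.54390185 -0.23110388  0.08731012]
```

View pics/m5.png

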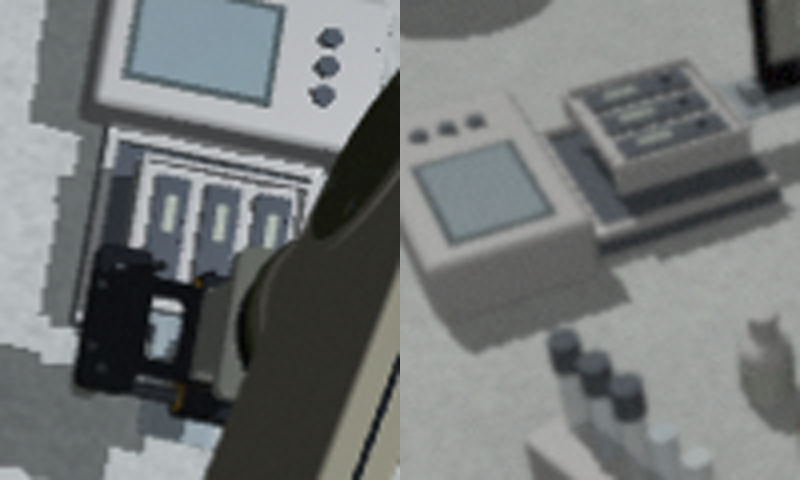

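Left panel (top view): tray back edge runs (145,152)–(308,187), inside the stage's back rim. Right panel (scene): tray top corners are (565,95), (615,168), (688,60), (748,125), hovering level over the slab. I'll compute the numeric pose before lowering.

Run:
```python
from h import *
px=np.array([(565-400,95),(615-400,168),(688-400,60),(748-400,125)])/4+[169.6,139.6]
for zt in (.017,.022):
    r=fit('scene',[(.045,-.05,zt),(.045,.05,zt),(-.045,-.05,zt),(-.045,.05,zt)],px,(.63,-.24,-.17),.0296)
    print(zt,r[0],np.degrees(r[0][2]),r[1])
    r=fit('top',[(.045,-.05,zt),(.045,.05,zt)],np.array([(308,187),(145,152)])/4+[379.6,109.6],(.63,-.24,-.17),.0296)
    print('top',r[0],np.degrees(r[0][2]),r[1])
```

```text
0.017 [ 0.62803052 -0.25299866 -0.17162169] -9.833198357319203 [[-1.0, -0.6], [0.2, 0.2], [0.1, -0.6], [0.4, 0.9]]
top [ 0.6290306  -0.24613879 -0.18948963] -10.856955912007823 [[0.4, 0.1], [-0.4, -0.1]]
0.022 [ 0.63157676 -0.24629427 -0.17032319] -9.758799760287946 [[-1.2, -0.7], [0.1, 0.3], [0.2, -0.8], [0.6, 0.8]]
top [ 0.62765588 -0.24450802 -0.18896263] -10.826761391137731 [[0.6, 0.1], [-0.6, -0.1]]
```

Request:
{"api": "send_rows", "payload": {"plan": [[[1,0,0,-0.02,0],[1,0,0,-0.04,0],[1,0,0,-0.055,0],[1,0,0,-0.065,0],[1,0,0,-0.07,0],[1,0,0,-0.075,0],[1,0,0,-0.08,0],[1,0,0,-0.085,0],[1,0,0,-0.09,0],[1,0,0,-0.095,0],[1,0,0,-0.1,0],[1,0,0,-0.105,0],[1,0,0,-0.11,0],[1,0,0,-0.115,0],[1,0,0,-0.115,0],[1,0,0,-0.115,0],[1,0,0,-0.115,0]]]}}

```text
t: 17.67
tool_pos: [0.5435, -0.2309, 0.0637]
orientation: [3.129, -0.285, 0.0]
force: [-0.3, -0.2, -2.6]
opening: 0.0154
gripper_force: 54.9
```

Run:
```python
from h import *
for i in range(4):
    b,d=snap('scene'); s=telemetry.read_state(); print(s['force'].round(2),s['wrist_torque'].round(3),s['tool_pos'][2].round(4))
W=np.array([d[v,u] for u,v in [(228,175),(235,163)]]);print(world('scene',[(228,175),(235,163)],depth=W))
```

```text
[ 0.82  0.05 -1.36] [-0.013  0.029 -0.076] 0.0637
[-0.64  0.72 -1.17] [0.046 0.102 0.023] 0.0637
[-0.67  0.09 -2.02] [-0.019  0.065  0.029] 0.0637
[ 0.24 -0.77 -1.18] [0.092 0.1   0.003] 0.0637
[[ 0.64713538 -0.24994001  0.03183965]
 [ 0.59999277 -0.2927326   0.02836574]]
```

Request:
{"api": "send_rows", "payload": {"plan": [[[1,-0.02,0.004,0,0],[1,-0.05,0.009,0,0],[1,-0.1,0.018,0,0],[1,-0.15,0.027,0,0],[1,-0.2,0.037,0,0],[1,-0.25,0.046,0,0],[1,-0.3,0.055,0,0],[1,-0.35,0.064,0,0],[1,-0.4,0.073,0,0],[1,-0.45,0.083,0,0],[1,-0.5,0.092,0,0],[1,-0.55,0.101,0,0],[1,-0.6,0.11,0,0],[1,-0.65,0.119,0,0],[1,-0.7,0.128,0,0],[1,-0.7,0.128,0,0]]]}}

```text
t: 19.2
tool_pos: [0.4015, -0.2047, 0.0631]
orientation: [-3.128, 0.285, 0.002]
force: [-0.5, 1.6, -1.5]
opening: 0.0156
gripper_force: 54.9
```

Run:
```python
from h import *
b0=np.load('scene.npz')['p'].astype(int)
b,d=snap('scene'); df=np.abs(b.astype(int)-b0).max(2)[150:200,205:250]
print('changed px near tray',(df>40).sum()); s=telemetry.read_state();print(s['tool_pos'],s['force'])
ys,xs=np.where(df>40);print(np.c_[xs+205,ys+150][:40].tolist())
```

```text
changed px near tray 0
[ 0.40261325 -0.20505969  0.0634969 ] [ 0.00704997 -0.33059583 -2.00397439]
[]
```

Request:
{"api": "send_rows", "payload": {"plan": [[[1,0,0.02,0.05,0],[1,0.02,0.1,0.05,0],[1,0.04,0.22,0.05,0],[1,0.08,0.34,0.05,0],[1,0.12,0.46,0.05,0],[1,0.15,0.58,0.05,0],[1,0.15,0.68,0.05,0],[1,0.15,0.75,0,0],[1,0.15,0.75,-0.03,0],[1,0.15,0.75,-0.05,0],[1,0.15,0.75,-0.06,0],[1,0.15,0.75,-0.068,0],[1,0.15,0.75,-0.074,0],[1,0.15,0.75,-0.078,0],[1,0.15,0.75,-0.078,0],[1,0.15,0.75,-0.078,0]]]}}

```text
t: 20.58
tool_pos: [0.4336, -0.0557, 0.0482]
orientation: [3.129, -0.286, 0.0]
force: [-0.5, 0.1, -1.2]
opening: 0.0158
gripper_force: 54.9
```

Request:
{"api": "send_rows", "payload": {"plan": [[[1,0,0,-0.003,0],[1,0,0,-0.005,0],[1,0,0,-0.005,0]]]}}

```text
t: 20.83
tool_pos: [0.4338, -0.0556, 0.0479]
orientation: [3.128, -0.285, 0.001]
force: [-3.9, -0.5, 7.0]
opening: 0.0156
gripper_force: 54.9
```

Request:
{"api": "send_rows", "payload": {"plan": [[[0.5,0,0,0,0],[0,0,0,0,0],[-0.3,0,0,0,0],[-0.3,0,0,0,0],[-0.3,0,0,0,0],[-0.3,0,0,0.1,0],[-0.3,0,0,0.25,0],[-0.3,0,0,0.4,0],[-0.3,0,0,0.6,0],[-0.3,0,0,0.8,0],[-0.3,0,0,0.9,0],[-0.3,0,0,0.9,0]]]}}

```text
t: 21.83
tool_pos: [0.4364, -0.056, 0.2333]
orientation: [3.127, -0.285, 0.015]
force: [0.7, -0.3, 0.6]
opening: 0.0606
gripper_force: 0.0
```

Request:
{"api": "send_rows", "payload": {"plan": [[[-0.3,-0.15,-0.4,0,0],[-0.3,-0.3,-0.8,0,0],[-0.3,-0.4,-1,0,0],[-0.3,-0.4,-1,0,0],[-0.3,-0.4,-1,0,0],[-0.3,-0.4,-1,0,0],[-0.3,-0.4,-1,0,0]]]}}

```text
t: 22.42
tool_pos: [0.352, -0.257, 0.226]
orientation: [-3.127, 0.292, 0.002]
force: [0.1, -0.3, 0.5]
opening: 0.0604
gripper_force: 0.0
```

Request:
{"api": "send_rows", "payload": {"plan": [[[-0.3,-0.5,-0.8,0,0],[-0.3,-0.5,-0.8,0,0],[-0.3,-0.5,-0.8,0,0],[-0.3,-0.5,-0.8,0,0],[-0.3,-0.5,-0.8,0,0],[-0.3,-0.5,-0.8,0,0]]]}}

```text
t: 22.92
tool_pos: [0.2523, -0.4169, 0.2262]
orientation: [-3.128, 0.289, 0.002]
force: [0.2, -0.0, -0.0]
opening: 0.0602
gripper_force: 0.0
```

Run:
```python
from h import *
p0=cv2.imread('pics/top0.png'); p,d=snap('top'); print(telemetry.read_state()['tool_pos'])
vv,uu=np.mgrid[0:400,0:640]
W=world('top',np.c_[uu.ravel(),vv.ravel()],depth=d.ravel()).reshape(400,640,3);np.save('W2.npy',W)
def pts(x0,x1,y0,y1,z0,z1):
    m=(W[...,0]>x0)&(W[...,0]<x1)&(W[...,1]>y0)&(W[...,1]<y1)&(W[...,2]>z0)&(W[...,2]<z1); return W[m]
# tray: bright lip / heights on stage
t=pts(.55,.70,-.33,-.16,.022,.05); r=cv2.minAreaRect((t[:,:2]*1000).astype(np.float32)); print('tray',r,np.percentile(t[:,2],[5,50,95]))
A=np.c_[t[:,:2],np.ones(len(t))];print('tilt',np.linalg.lstsq(A,t[:,2],rcond=None)[0][:2])
h=pts(.38,.48,-.12,.02,.055,.09);print('handle',h.mean(0),h[:,2].max())
b=pts(.44,.60,-.15,.05,-.01,.02)
f=pts(.60,.68,.29,.40,.06,.20);print('flap',f.min(0),f.max(0),np.polyfit(f[:,1],f[:,2],1))
for n,(x,y) in dict(dropper=(.688,-.027),jar=(.681,.036)).items():
    q=pts(x-.04,x+.04,y-.03,y+.03,.035,.08);q0=None;print(n,q.mean(0))
W1=np.load('W.npy');print('depth change away', [ (np.abs(W1[v0:v1,u0:u1,2]-W[v0:v1,u0:u1,2])>.015).sum() for u0,u1,v0,v1 in [(280,360,80,160)]])
```

```text
[ 0.25346895 -0.4152478   0.22609401]
tray ((644.9515991210938, -260.20635986328125), (122.72319030761719, 129.9756622314453), 80.0186996459961) [0.02584534 0.03059694 0.04094429]
tilt [ 0.03922057 -0.02827617]
handle [ 0.43226352 -0.05159982  0.07057452] 0.07517675007298541
flap [0.60003702 0.30325105 0.0601493 ] [0.6799899  0.35337648 0.15750212] [ 2.16189356 -0.60062757]
dropper [ 0.69211149 -0.02625732  0.04629071]
jar [0.68932706 0.03755684 0.05342799]
depth change away [np.int64(47)]
```

Run:
```python
from h import *
p,d=load('top'); g=cv2.cvtColor(p,cv2.COLOR_BGR2GRAY)
yaw=np.radians(-9.76);c,s=np.cos(yaw),np.sin(yaw)
S=lambda x,y,z:[.6352+c*x-s*y,-.2471+s*x+c*y,z]
poly=proj('top',np.array([S(-.061,-.057,.014),S(.05,-.057,.014),S(.05,.057,.018),S(-.061,.057,.018)])).astype(np.int32)
m=np.zeros_like(g);cv2.fillPoly(m,[poly],255)
b=((g>np.percentile(g[m>0],60)*.9)&(m>0)).astype(np.uint8)
print(np.percentile(g[m>0],[5,25,50,75,95]))
b=((g>140)&(m>0)).astype(np.uint8)
n,l,st,_=cv2.connectedComponentsWithStats(b);i=1+st[1:,4].argmax();print(st[i])
pts=np.argwhere(l==i)[:,::-1].astype(float)
w=world('top',pts,z=.033)[:,:2]
r=cv2.minAreaRect((w*1000).astype(np.float32));print(r)
ctr=np.array(r[0])/1000-[.6352,-.2471];print('in stage frame mm',(1000*np.array([c*ctr[0]+s*ctr[1],-s*ctr[0]+c*ctr[1]])).round(1))
cor=cv2.boxPoints(r)/1000-[.6352,-.2471];print((1000*np.c_[c*cor[:,0]+s*cor[:,1],-s*cor[:,0]+c*cor[:,1]]).round(1))
rows=g[130:206:3,398:462:2]
for q in rows: print(''.join('.:-=+*#%@'[min(8,int(v)//25)] for v in q))
# lifter tilt check
W=np.load('W2.npy');M=(W[...,0]>.47)&(W[...,0]<.55)&(abs(W[...,1]+.07)<.02);print('blade z',np.percentile(W[M][:,2],[10,50,90]))
```

```text
[ 39.  72.  79. 126. 160.]
[409 152  43  42 375]
((626.2915649414062, -244.13052368164062), (92.08025360107422, 84.11124420166016), 80.42398071289062)
in stage frame mm [-9.3  1.4]
[[-51.2 -44.8]
 [ 32.9 -44.5]
 [ 32.6  47.6]
 [-51.5  47.3]]
==-=*###*=====++++++++++++######
=--+###########*+====++*=#####--
=---==+****############+-######-
=------------++***##############
====:#====---------=++***#######
#===-#-=*#####+===--------==+***
*==-**---------+*####====-------
+==-*+--***+===--=-::-=*#####+==
+==-#::-*####+==+**+===----:-=##
====#::-#----=*#####====*#*+=:##
==-*+::+#--===#=---=*#=**##+*-##
==-*=::*#--*==#--*==##--=-*=++##
==-#::-#+-+#-++--*+=#==+*=*==###
==+*::-#-==*=*#-=#=+#==*+==*-###
=-*+::+#--===#*-===*#-=*==+#-###
=:#=::*+---==#=--==#+-===*=*+###
=-#::-#+--.-+#-=-==#=====*-=####
=+*::-#-====*#-=:-+#==--===-####
-*+::+##*===#+-===+#-=-==+*-####
:#=::--+*#######*-#+-===+=*+####
-+---=-:::::::=+#######+*-+*##**
##+==-:---====-::::::-=*#*=###**
#*#########=-::--====--:--:#####
*#*#############++==::--=:=###**
###*###*#####*############*#****
######################**##**####
blade z [-0.00063663  0.00166368  0.00365752]
```

```bash
python3 -c "
from plant import order;print(order.close_job())"
```

```text
the job is handed in; nothing more can be done
None
```

I handed the job in at about 23 s: the flap is open at about 115°, the tray sits flat and square inside the stage rim (within about half a degree), the lifter lies flat on the bench, and the small things were left alone. My final check was numerical, because I had used all 10 picture views.

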